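Box up the garlic and set the tally

TASK

Put the garlic away: carry the small wooden tray to the open kimchi box and tip the bulbs on it into the box, set the empty tray back down flat on the stool top, and put every stray bulb that lies on the stool in the box as well. Close the box with its red lid, square and fully down, and press the red button of the tally counter, step by step, until the number between the red marks is the number of bulbs in the box. Leave the salt jar, the soup spoon and the lid opener where they are.

Things in the scene. Friction and masses are not known exactly. Their poses are not given: they have to be found in the camera images.
- box: open clear plastic kimchi box with white rim and red latches, fixed to its pad: 150 (x) by 180 (y) outside, 95 high, walls and floor 3.5 thick, so 143 by 173 inside; origin at the centre of its underside, z up
- lid_grip (a point): centre of the box's loose red lid (160 g), 30 above its underside. Panel 158 (x) by 188 (y) by 6; plug 131 by 161 by 6 under it, 6 play all round in the box's mouth; white grip bar on top 16 (x) by 70 (y), 32 high. The point is 18 above the panel, 14 below the bar's top; x across the bar, z up. Seated: panel on the rim, x and y along the box's (either way round), point 119 above box's underside
- tray_grip (a point): middle of the gripping board of the small wooden tray (200 g), 30 above its underside. The board stands at the tray's -x end: 12 thick (x), 122 wide, 50 high over all, gripped across its thickness. The tray's centre is 69 along +x from the point; z is the tray's up, +x points to its open end, the mouth. At first 40 or more is free between board and bulbs
- tray_mouth (a point): middle of the tray's open edge, on the floor's upper face, 144 along the tray's +x from the board's centre; axes as the tray's. The tray is 150 long (x), 122 wide (y), floor 6 thick, side walls 6 thick and 32 high over all; no wall or lip at the mouth. Bulbs begin to slide out at a tilt of about 35 degrees
- garlic_a_mid (a point): bulb of garlic, off-white with pinkish ribs, 43 across and 37 high (a soft-looking stub on top to 43), 40 g; the point is on its axis, 18 above its root end (half-way up); z is its stem axis, which points up while it stands. It stands upright at first but may roll over; stands on the tray at first, always present
- garlic_b_mid (a point): bulb of garlic, off-white with pinkish ribs, 43 across and 37 high (a soft-looking stub on top to 43), 40 g; the point is on its axis, 18 above its root end (half-way up); z is its stem axis, which points up while it stands. It stands upright at first but may roll over; stands on the tray at first, always present
- garlic_c_mid (a point): bulb of garlic, off-white with pinkish ribs, 43 across and 37 high (a soft-looking stub on top to 43), 40 g; the point is on its axis, 18 above its root end (half-way up); z is its stem axis, which points up while it stands. It stands upright at first but may roll over; stands on the tray at first, always present
- garlic_d_mid (a point): bulb of garlic, off-white with pinkish ribs, 43 across and 37 high (a soft-looking stub on top to 43), 40 g; the point is on its axis, 18 above its root end (half-way up); z is its stem axis, which points up while it stands. It stands upright at first but may roll over; a stray on the stool top; may be absent (then None)
- garlic_e_mid (a point): bulb of garlic, off-white with pinkish ribs, 43 across and 37 high (a soft-looking stub on top to 43), 40 g; the point is on its axis, 18 above its root end (half-way up); z is its stem axis, which points up while it stands. It stands upright at first but may roll over; a stray on the stool top; may be absent (then None)
- garlic_f_mid (a point): bulb of garlic, off-white with pinkish ribs, 43 across and 37 high (a soft-looking stub on top to 43), 40 g; the point is on its axis, 18 above its root end (half-way up); z is its stem axis, which points up while it stands. It stands upright at first but may roll over; a stray on the stool top; may be absent (then None)
- button_top (a point): centre of the top of the tally counter's red step button, round, 26 across, 14 above the counter's top when up. The counter is a dark blue-grey case with a light grey top, fixed on the stool, 110 (x) by 100 (y) by 84.5 high; the button stands on its top near the front (robot) side at the left. Axes are the counter's, z up
- step_button (a joint): travel of the step button in m: 0 up, 0.0099 fully down, spring return; fully down takes about 3 to 4 N. Each press (it trips past about 5 mm; press fully) turns the drum on by one number; let the button come right up before the next press
- drum (a joint): angle of the number drum in rad: numerals 0 to 9, 0.6283 (36 degrees) apart. At 0 the numeral 0 is between the red marks, at n x 0.6283 the numeral n (a whole turn, 6.2832, more or less is the same numeral). The ratchet only lets it go up, one number a press; a spring detent holds it on a number. After 9 comes 0
- counter_index (a point): middle of the number window in the counter's top, between two small red marks, right of the button; 20 to the right (-y) of the case's centre, at the drum's rim, 82.5 above the stool. The numerals are black on white, upright as seen from the robot's side
- salt_jar: white ceramic salt jar with blue cap, 84 across, 115 high, 0.9 kg, loose, not to be moved; origin at the centre of its underside
- lid_opener: yellow plastic lid opener, about 135 long (x), 40 wide, 10 high, loose, not to be moved; origin about its middle, on the underside
- soup_spoon: white ceramic soup spoon, 170 long (x), up to 25 high, loose, not to be moved. Behind it, left of y = 0.50, stands a stack of closed boxes 300 high; things on the right side stand beyond y = -0.5 and are up to 220 high
Not all that is in view belongs to the job. What is shaped like the box but blue, green or yellow is not meant.

How it is judged (in metres and radians):
On the way:
1. the tray is tipped over the box with garlic still on it (angle between tray_grip's own z axis and vertical above 0.35 rad and horizontal distance between tray_mouth and box below 0.1 m and distance between any of garlic_a_mid, garlic_b_mid, garlic_c_mid and tray_grip below 0.16 m).
At the end, for the whole second after the job is handed in: Every bulb present is in the box; the lid is seated (centred to 10 mm, down to 4 mm, square to 0.12 rad); the tray lies flat on the stool (0.08 rad, 6 mm); the drum shows the number of bulbs to a quarter step; lid and tray at rest (x of garlic_a_mid in the frame of box between -0.072 and 0.072 m and y of garlic_a_mid in the frame of box between -0.087 and 0.087 m and z of garlic_a_mid in the frame of box between 0 and 0.09 m and x of garlic_b_mid in the frame of box between -0.072 and 0.072 m and y of garlic_b_mid in the frame of box between -0.087 and 0.087 m and z of garlic_b_mid in the frame of box between 0 and 0.09 m and x of garlic_c_mid in the frame of box between -0.072 and 0.072 m and y of garlic_c_mid in the frame of box between -0.087 and 0.087 m and z of garlic_c_mid in the frame of box between 0 and 0.09 m and x of garlic_d_mid in the frame of box between -0.072 and 0.072 m and y of garlic_d_mid in the frame of box between -0.087 and 0.087 m and z of garlic_d_mid in the frame of box between 0 and 0.09 m and x of garlic_e_mid in the frame of box between -0.072 and 0.072 m and y of garlic_e_mid in the frame of box between -0.087 and 0.087 m and z of garlic_e_mid in the frame of box between 0 and 0.09 m and x of garlic_f_mid in the frame of box between -0.072 and 0.072 m and y of garlic_f_mid in the frame of box between -0.087 and 0.087 m and z of garlic_f_mid in the frame of box between 0 and 0.09 m and height (world z) of tray_grip between 0.024 and 0.036 m and angle between tray_grip's own z axis and vertical below 0.08 rad and x of lid_grip in the frame of box between -0.01 and 0.01 m and y of lid_grip in the frame of box between -0.01 and 0.01 m and z of lid_grip in the frame of box between 0.115 and 0.123 m and angle between lid_grip's own z axis and vertical below 0.05 rad and angle between the x axis of lid_grip and the x axis of box, either way round below 0.12 rad and ((value of joint drum between 2.3562 and 3.927 rad and ((height (world z) of garlic_d_mid below -50 m and value of joint drum above -100 rad) or (height (world z) of garlic_e_mid below -50 m and value of joint drum above -100 rad) or value of joint drum above 2.9845 rad) and ((height (world z) of garlic_d_mid below -50 m and value of joint drum above -100 rad) or (height (world z) of garlic_f_mid below -50 m and value of joint drum above -100 rad) or value of joint drum above 2.9845 rad) and ((height (world z) of garlic_e_mid below -50 m and value of joint drum above -100 rad) or (height (world z) of garlic_f_mid below -50 m and value of joint drum above -100 rad) or value of joint drum above 2.9845 rad) and ((height (world z) of garlic_d_mid below -50 m and value of joint drum above -100 rad) or (height (world z) of garlic_e_mid below -50 m and value of joint drum above -100 rad) or (height (world z) of garlic_f_mid below -50 m and value of joint drum above -100 rad) or value of joint drum above 3.6128 rad) and ((height (world z) of any of garlic_d_mid, garlic_e_mid above -50 m or value of joint drum below 2.6704 rad) and (height (world z) of any of garlic_d_mid, garlic_f_mid above -50 m or value of joint drum below 2.6704 rad) and (height (world z) of any of garlic_e_mid, garlic_f_mid above -50 m or value of joint drum below 2.6704 rad) and (height (world z) of garlic_d_mid above -50 m or value of joint drum below 3.2987 rad) and (height (world z) of garlic_e_mid above -50 m or value of joint drum below 3.2987 rad) and (height (world z) of garlic_f_mid above -50 m or value of joint drum below 3.2987 rad))) or (value of joint drum between 8.6394 and 10.2102 rad and ((height (world z) of garlic_d_mid below -50 m and value of joint drum above -100 rad) or (height (world z) of garlic_e_mid below -50 m and value of joint drum above -100 rad) or value of joint drum above 9.2677 rad) and ((height (world z) of garlic_d_mid below -50 m and value of joint drum above -100 rad) or (height (world z) of garlic_f_mid below -50 m and value of joint drum above -100 rad) or value of joint drum above 9.2677 rad) and ((height (world z) of garlic_e_mid below -50 m and value of joint drum above -100 rad) or (height (world z) of garlic_f_mid below -50 m and value of joint drum above -100 rad) or value of joint drum above 9.2677 rad) and ((height (world z) of garlic_d_mid below -50 m and value of joint drum above -100 rad) or (height (world z) of garlic_e_mid below -50 m and value of joint drum above -100 rad) or (height (world z) of garlic_f_mid below -50 m and value of joint drum above -100 rad) or value of joint drum above 9.896 rad) and ((height (world z) of any of garlic_d_mid, garlic_e_mid above -50 m or value of joint drum below 8.9535 rad) and (height (world z) of any of garlic_d_mid, garlic_f_mid above -50 m or value of joint drum below 8.9535 rad) and (height (world z) of any of garlic_e_mid, garlic_f_mid above -50 m or value of joint drum below 8.9535 rad) and (height (world z) of garlic_d_mid above -50 m or value of joint drum below 9.5819 rad) and (height (world z) of garlic_e_mid above -50 m or value of joint drum below 9.5819 rad) and (height (world z) of garlic_f_mid above -50 m or value of joint drum below 9.5819 rad)))) and linear speed of each of lid, tray below 0.02 m/s); the robot touches nothing.
It fails at once if the salt jar, soup spoon or lid opener is shoved more than 30 mm (distance of any of salt_jar, soup_spoon, lid_opener from where it was at the start of the episode above 0.03 m).
Of garlic_d, garlic_e, garlic_f only 1 to 3 are there at a start; the rules pass over those that are not, and their reading is None.
At some moment in a run one of garlic_d, garlic_e, garlic_f, lid may be knocked a few centimetres aside while the robot is not near it.
It also fails if it takes over 208 s, if anything falls off the work surface, if the arm or the gripper's body presses on something with over 40 N, if the wrist force passes 120 N, or if a joint passes its speed limit or range.

ROBOT

A 7-joint arm with a two-finger parallel gripper is mounted at the origin on the work surface. World frame = base frame: x ahead of the robot, y to its left, z up, the work surface at z = 0. Lengths are in mm, angles in rad, forces in N, time in s.
With the tool pointing down it reaches from about 425 to 1025 mm from the base axis. Payload 9.4 kg.
Tool frame: the origin (TCP) lies midway between the tips of the shut fingers; the grasp point (between the pads) lies 19 mm behind it (manip.grasp_offset is the z of the grasp point in the tool frame, in mm); z points along the fingers, y is the line along which they close (so a half turn about z gives the same grasp; the last joint's range is limited). The gripper opens to 93 mm and grips with 3 to 60 N. Pads are 15 mm wide; open, the fingers measure 128 mm over their backs; the gripper's body (75 mm by 188 mm) begins 65 mm behind the grasp point.
Start: joints at [-1.35, 0.599, -0.003, 1.599, 0.002, 0.943, -0.08], TCP at [212.734, 693.086, 181.018] pointing down, gripper open.
Joint ranges: [-2.57, 2.57], [-0.35, 1.97], [-1.29, 1.29], [0.11, 2.56], [-1.05, 4.19], [0.11, 1.86], [-2.63, 2.63]. Speed limits (rad/s): [2.22, 2.22, 3.01, 3.01, 3.14, 3.14, 3.14].

INTERFACE

Orientations are given as a unit quaternion [x, y, z, w].
In Python, from cell import manip gives the robot as it stands. Calls block until the motion is done:
- manip.goto(position, orientation): joint-space move of the TCP to a pose.
- manip.movel(position, ori=None, velocity=150): straight line of the TCP; ori=None keeps the orientation; velocity is the mean speed in mm/s.
- manip.goto_joints(angles): joint-space move.
- manip.command_gripper(opening): opening from 0.0 (shut) to 1.0 (fully open); the grip force is fixed at half the most; returns when the fingers have stopped.
- manip.pause(seconds).
- manip.inverse_kinematics(position, orientation): joint angles nearest the present ones, or None.
- manip.capture(name): name is "side" or "top" or "wrist"; returns a dict with "frame" (480x640x3 uint8, red, green, blue), "z_map" (480x640 float32, mm along the optical axis (not along the pixel's ray), 0 where there is no reading), "K" (3x3 intrinsics, pixels), "T" (4x4, takes a point from camera to world coordinates); the wrist camera has in their place "mount" (4x4, takes a point from camera to tool coordinates, whose origin is the TCP and whose axes are the flange's). Camera axes: x right, y down, z forward; pixel columns grow to the right and rows downward; lengths in mm; the calibration is good to about 2 mm. A picture is of the moment at which its call begins: read the wrist's pose just before it.
A pose or a line that the arm cannot do raises manip.Unreachable and nothing moves.
- manip.finish_job(): hands the job in; it is judged then, once.
Trained networks look in a picture, given as the dict that the camera call returned (one of the last four; its "shot" number tells which), for a name from the list of things; names that differ only in an ending like _2 or _b are one class to them, and where a whole thing is asked for, a point or a joint stands for the part that bears it (a point fixed in the world has none). Each returns a list of dicts, best first, with "p" (0 to 1); they miss things now and then, are a little off and sometimes report something else, mostly with a low value. They report only what shows in the picture. A call takes as long as a camera call. They do not tell look-alikes from the thing itself.
- manip.recognise(picture, target): "bbox" ([left, top, width, height] in pixels, round what is visible of it).
Readings, each from a call of its own:
- manip.current_clock(): time.
- manip.current_joint_positions(): joint angles.
- manip.current_joint_vel(): joint speeds.
- manip.current_tau(): joint torques, N m.
- manip.current_tcp_pos(): TCP position.
- manip.current_ee_rot(): TCP orientation.
- manip.current_force(): force on the tool from outside, world axes, zero at the start.
- manip.current_torque(): the same for the moment, N m.
- manip.current_width(): opening from 0.0 (shut) to 1.0 (fully open).
- manip.current_grasp_force(): force on a finger pad.
Only numpy, scipy, OpenCV 4.12 (cv2) and the standard library are available. Lean on these libraries where they do the work, as an engineer would, in place of code of your own. Each camera call takes 0.05 s, during which the arm holds its last target. There are 200 camera calls.

## Working session

There is one attempt and no reset: what is moved stays moved. The work goes in short steps, each a Python script; the robot and the scene stay as the last script left them, time stands still between calls to the robot, and variables do not carry over. Pictures are saved under pics/ and viewed, at most 18 in all, crops included, and the job is handed in when it is done.

```bash
ls; mkdir -p pics; cat > h.py <<'E'
import numpy as np, cv2
from cell import manip
from scipy.spatial.transform import Rotation as R
def save(c,n): cv2.imwrite(f'pics/{n}.png',cv2.cvtColor(c['frame'],cv2.COLOR_RGB2BGR))
def cloud(c,T=None):
    z=c['z_map'].astype(float); K=c['K']; v,u=np.mgrid[:z.shape[0],:z.shape[1]]
    P=np.stack([(u-K[0,2])/K[0,0]*z,(v-K[1,2])/K[1,1]*z,z,np.ones_like(z)],-1)
    T=c['T'] if T is None else T
    W=(P@T.T)[...,:3]; W[z<=0]=np.nan
    return W
def wrist():
    p=manip.current_tcp_pos(); q=manip.current_ee_rot(); c=manip.capture('wrist')
    T=np.eye(4); T[:3,:3]=R.from_quat(q).as_matrix(); T[:3,3]=p
    c['W']=cloud(c,T@c['mount']); return c
def down(yaw):  # tool z down, tool y (closing axis) at angle yaw from world y
    return (R.from_euler('z',yaw)*R.from_euler('x',np.pi)).as_quat()
E
python3 - <<'E'
from h import *
print(manip.current_ee_rot(),manip.current_tcp_pos(),manip.grasp_offset)
for n in ['top','side']:
    c=manip.capture(n); save(c,n); W=cloud(c); np.savez(n,W=W,f=c['frame'],K=c['K'],T=c['T'])
    for t in ['box','lid_grip','tray_grip','garlic_a_mid','button_top','salt_jar','soup_spoon','lid_opener']:
        for d in manip.recognise(c,t)[:8]:
            l,tp,w,h=d['bbox']; P=W[int(tp+h/2),int(l+w/2)]
            print(n,t,round(d['p'],2),np.round(d['bbox']),np.round(P))
E
```

```text
pics
[ 1.48332328e-01  9.88937250e-01 -7.96579963e-04 -4.23843161e-05] [212.61248671 692.53914335 180.16174954] -18.8
top box 0.87 [287. 199.  80.  72.] [512.  -7.  -0.]
top box 0.86 [401. 310.  98.  81.] [ 215. -324.    5.]
top box 0.81 [443. 112.  91.  78.] [ 745. -444.    3.]
top box 0.73 [143. 325.  97.  78.] [175. 333.   1.]
top lid_grip 0.62 [400. 226.  74.  57.] [ 457. -285.   46.]
top tray_grip 0.59 [184. 227.  57.  65.] [441. 290.   5.]
top garlic_a_mid 0.59 [212. 252.  19.  14.] [437. 259.  45.]
top button_top 0.49 [388. 177.  14.  11.] [ 628. -174.  102.]
top salt_jar 0.74 [220. 151.  38.  41.] [647. 212. 114.]
top soup_spoon 0.82 [136. 199.  20.  65.] [512. 463.  15.]
top soup_spoon 0.62 [392. 176.   8.  12.] [ 628. -174.  102.]
top soup_spoon 0.41 [183. 230.  56.  62.] [439. 293.   4.]
top lid_opener 0.72 [288. 151.  16.  49.] [670.  75.   6.]
side box 0.93 [298. 214.  75.  76.] [525.  30.   1.]
side box 0.86 [434. 283.  97.  91.] [ 752. -413.    3.]
side box 0.6 [179. 188.  59.  65.] [186. 363.   4.]
side lid_grip 0.58 [329. 300.  86.  75.] [ 454. -317.   26.]
side button_top 0.7 [299. 216.  75.  74.] [519.  19.   5.]
side button_top 0.47 [397. 260.  12.   9.] [ 631. -182.   96.]
side salt_jar 0.69 [336. 174.  24.  40.] [650. 187.  87.]
side soup_spoon 0.3 [333. 173.  25.  39.] [641. 191.  87.]
side soup_spoon 0.15 [358. 218.  26.  17.] [681.  79.   8.]
side lid_opener 0.57 [354. 219.  30.  21.] [671.  68.   8.]
```

View pics/top.png

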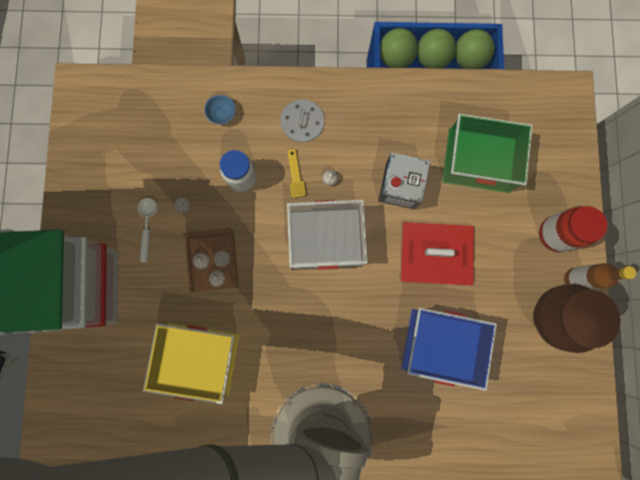

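View pics/side.png

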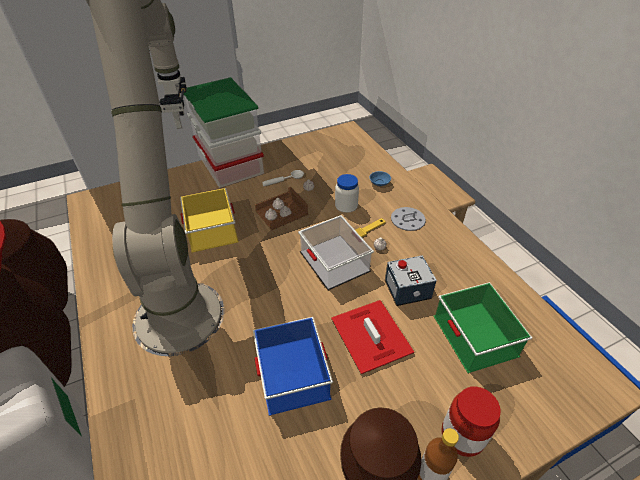

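The top view shows the tray with 3 bulbs at (213,260) and strays at (331,177) and (182,205). The clear box is at (327,235), the lid at (438,254) and the counter at (405,180). Next I'll fit poses from the clouds and take close wrist views.

```bash
python3 - <<'E'
from h import *
def rect(W,box,zlo,zhi,nm,mask=None):
    x0,x1,y0,y1=box
    m=(W[...,0]>x0)&(W[...,0]<x1)&(W[...,1]>y0)&(W[...,1]<y1)&(W[...,2]>zlo)&(W[...,2]<zhi)
    if mask is not None: m&=mask
    p=W[m]
    if len(p)<4: print(nm,len(p));return
    r=cv2.minAreaRect(p[:,:2].astype(np.float32)); print(nm,len(p),np.round(r[0]),np.round(r[1]),round(r[2],1),'z',np.round(np.median(p[:,2])))
for n in ['top','side']:
    d=np.load(n+'.npz');W=d['W'];f=d['f'].astype(int)
    red=(f[...,0]>150)&(f[...,1]<80)
    print(n)
    rect(W,(400,650,-140,120),85,105,'boxrim')
    rect(W,(350,570,-420,-170),3,20,'lid',red)
    rect(W,(350,570,-420,-170),28,50,'bar')
    rect(W,(350,560,180,400),42,60,'board')
    rect(W,(350,560,180,400),22,60,'tray')
    rect(W,(350,560,180,400),22,34,'traywalls')
    rect(W,(600,720,-60,30),12,60,'stray1')
    rect(W,(500,620,300,400),12,60,'stray2')
    rect(W,(560,720,-270,-110),78,90,'counter')
    rect(W,(560,720,-270,-110),92,110,'button')
    rect(W,(600,720,150,280),100,125,'jar')
top=cv2.imread('pics/top.png')
a=cv2.resize(top[220:300,175:250],(375,400),interpolation=cv2.INTER_CUBIC)
b=cv2.resize(top[145:215,370:440],(400,400),interpolation=cv2.INTER_CUBIC)
cv2.imwrite('pics/crop1.png',np.hstack([a,b]))
E
```

```text
top
boxrim 900 [499.  -5.] [159. 188.] 3.5 z 92.0
lid 3471 [ 463. -298.] [187. 156.] 87.6 z 11.0
bar 185 [ 462. -297.] [68. 16.] 87.7 z 42.0
board 300 [447. 290.] [128. 122.] 7.4 z 48.0
tray 1192 [436. 290.] [150. 124.] 7.4 z 34.0
traywalls 617 [432. 289.] [142. 125.] 8.2 z 30.0
stray1 189 [660. -14.] [40. 38.] 62.2 z 27.0
stray2 241 [540. 352.] [123.  49.] 33.6 z 29.0
counter 1598 [ 645. -204.] [101. 112.] 78.3 z 83.0
button 81 [ 629. -176.] [23. 24.] 45.2 z 98.0
jar 707 [665. 224.] [73. 71.] 34.6 z 114.0
side
boxrim 650 [499.  -6.] [161. 194.] 3.5 z 93.0
lid 3036 [ 462. -299.] [188. 158.] 87.2 z 13.0
bar 177 [ 461. -300.] [69. 17.] 88.0 z 43.0
board 134 [459. 301.] [118. 139.] 77.8 z 49.0
tray 647 [435. 289.] [152. 133.] 7.5 z 32.0
traywalls 376 [435. 289.] [152. 133.] 7.6 z 29.0
stray1 116 [660. -21.] [37. 40.] 56.6 z 28.0
stray2 96 [546. 348.] [121.  40.] 30.2 z 28.0
counter 999 [ 645. -204.] [105. 112.] 77.8 z 85.0
button 58 [ 627. -179.] [24. 24.] 4.3 z 98.0
jar 275 [663. 221.] [73. 73.] 16.7 z 115.0
```

View pics/crop1.png

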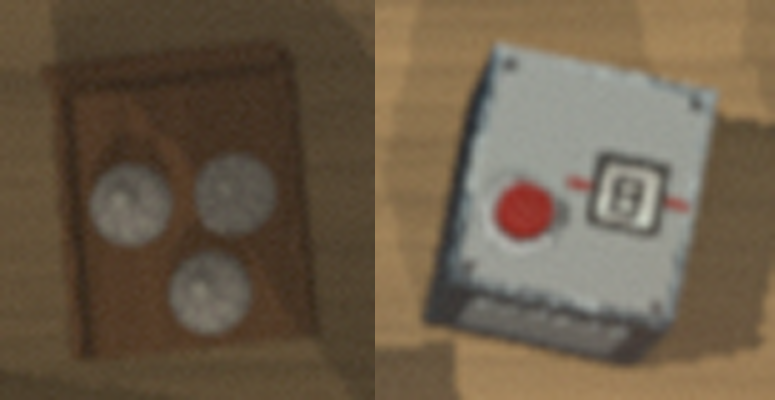

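The crop shows the tray board at the far (+x) end with the mouth toward the robot. The drum reads something like 8 or 0, so I'll check it up close.

```bash
cat >> h.py <<'E'
def best(p,yaw):
    c=[]
    for y in (yaw,yaw+np.pi):
        q=down(y); j=manip.inverse_kinematics(p,q)
        if j is not None: c.append((abs(j[6]),y,q))
    if not c: raise RuntimeError(f'unreach {p}')
    return min(c,key=lambda a:a[0])[2]
def garlic(c,pmin=.2):
    out=[]
    for d in manip.recognise(c,'garlic_a_mid'):
        if d['p']<pmin: continue
        l,t,w,h=[int(round(v)) for v in d['bbox']]
        B=c['W'][max(t,0):t+h,max(l,0):l+w].reshape(-1,3); B=B[np.isfinite(B[:,0])]
        zt=np.percentile(B[:,2],98); S=B[B[:,2]>zt-22]
        ctr=(S[:,:2].max(0)+S[:,:2].min(0))/2
        out.append((round(d['p'],2),np.round([*ctr,zt]),np.round(np.ptp(S[:,:2],axis=0)),[l,t,w,h]))
    return out
E
python3 - <<'E'
from h import *
p=manip.current_tcp_pos(); manip.movel([p[0],p[1],480])
P=[430,280,430]; manip.goto(P,best(P,np.radians(97.4)))
c=wrist(); print(np.round(c['mount'],2).tolist(),c['K'].tolist(),manip.current_tcp_pos(),np.round(manip.current_joint_positions(),2))
save(c,'w1')
for g in garlic(c): print(g)
W=c['W']
for zl,zh in ((40,60),(22,38)):
    m=(W[...,0]>340)&(W[...,0]<540)&(W[...,1]>200)&(W[...,1]<380)&(W[...,2]>zl)&(W[...,2]<zh)
    r=cv2.minAreaRect(W[m][:,:2].astype(np.float32)); print(r)
m=(W[...,0]>485)&(W[...,0]<530)&(W[...,1]>220)&(W[...,1]<370)&(W[...,2]>44)&(W[...,2]<56)
print('board',cv2.minAreaRect(W[m][:,:2].astype(np.float32)),np.median(W[m][:,2]))
print(manip.current_clock())
E
```

```text
[[0.0, -0.97, -0.26, 70.75], [1.0, 0.0, 0.0, -1.23], [-0.0, -0.26, 0.97, -203.23], [0.0, 0.0, 0.0, 1.0]] [[414.8691696895609, 0.0, 320.337982537292], [0.0, 414.8691696895609, 232.82069812728344], [0.0, 0.0, 1.0]] [429.71340731 281.45592987 429.8268838 ] [-1.01  0.13  0.38  1.73 -0.05  1.3  -0.49]
(0.81, array([440., 263.,  48.]), array([36., 36.]), [314, 173, 25, 26])
((443.4121398925781, 290.4437255859375), (134.1675567626953, 119.91688537597656), 7.181894302368164)
((430.635986328125, 288.1275634765625), (138.7482452392578, 122.24700927734375), 7.471340656280518)
board ((503.8802490234375, 298.0505676269531), (12.323046684265137, 119.9145278930664), 7.41693639755249) 49.03260868848082
4.8583
```

View pics/w1.png

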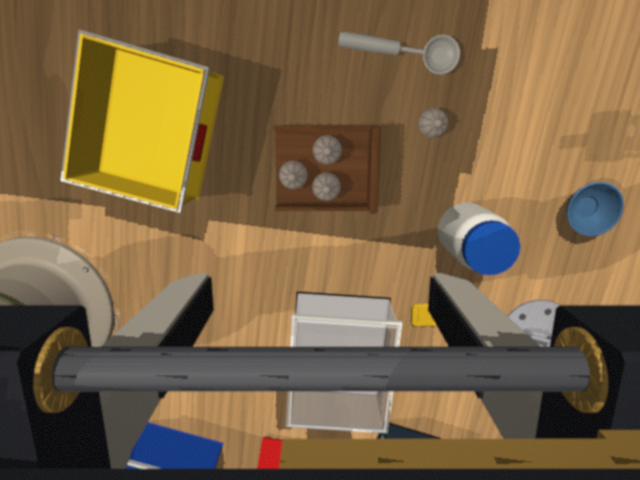

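The wrist view shows the three bulbs on the tray at (327,150), (293,175) and (326,186), and a stray at (433,122). The board is at (504,298) with yaw 7.4°. I'll grip it, lift, and check pour IK before tipping.

```bash
cat > tray.py <<'E'
from h import *
B=np.array([503.9,298.05]); A0=np.radians(187.4); TZ=13.0
P0=[B[0],B[1],TZ]
RT0=R.from_euler('z',A0); BOX=np.array([499.,-5.5]); BY=np.radians(3.5)
def pose(q0,mouth,th,yaw=BY+np.pi):
    Rn=R.from_euler('z',yaw)*R.from_euler('y',np.radians(th))
    p=np.array(mouth)+Rn.apply([-144,0,TZ-6]); q=(Rn*RT0.inv()*R.from_quat(q0)).as_quat()
    return p,q
def mouth(dx,z): return [BOX[0]+dx*np.cos(BY),BOX[1]+dx*np.sin(BY),z]
PATH=[(25,190,0),(25,150,12),(25,120,24),(25,105,30),(25,100,36),(25,97,42),(25,95,48),(25,95,56),(25,95,64)]
E
python3 - <<'E'
from tray import *
q0=best(P0,np.radians(97.4)); print(q0)
for y in (q0,down(np.radians(97.4)),down(np.radians(277.4))):
    print([None if (j:=manip.inverse_kinematics(*pose(y,mouth(a,b),t))) is None else np.round(j,2).tolist() for a,b,t in PATH])
manip.goto([B[0],B[1],150],q0)
manip.command_gripper(0.38); print(manip.current_width())
manip.movel([B[0],B[1],60],velocity=150)
manip.movel(P0,velocity=60); print(manip.current_force())
manip.command_gripper(0.0); print(manip.current_width()*93,manip.current_grasp_force(),manip.current_force())
manip.movel([B[0],B[1],40],velocity=60); print(manip.current_width()*93,manip.current_force(),manip.current_torque())
c=manip.capture('top'); save(c,'t2'); print(manip.current_clock())
E
```

```text
[6.60001668e-01 7.51264134e-01 4.60016608e-17 4.04134465e-17]
[[-0.44, 0.56, 0.55, 1.75, -0.35, 0.93, 0.31], [-0.43, 0.47, 0.48, 1.95, -0.4, 0.59, 0.36], [-0.34, 0.39, 0.33, 2.15, -0.54, 0.23, 0.5], [0.18, 0.38, -0.37, 2.23, 1.41, 0.17, -1.43], [0.67, 0.54, -1.09, 2.3, 1.81, 0.56, -1.78], [0.67, 0.53, -1.09, 2.4, 2.11, 0.63, -2.09], [0.66, 0.54, -1.09, 2.5, 2.33, 0.78, -2.31], None, None]
[[-0.44, 0.56, 0.55, 1.75, -0.35, 0.93, 0.31], [-0.43, 0.47, 0.48, 1.95, -0.4, 0.59, 0.36], [-0.34, 0.39, 0.33, 2.15, -0.54, 0.23, 0.5], [0.18, 0.38, -0.37, 2.23, 1.41, 0.17, -1.43], [0.67, 0.54, -1.09, 2.3, 1.81, 0.56, -1.78], [0.67, 0.53, -1.09, 2.4, 2.11, 0.63, -2.09], [0.66, 0.54, -1.09, 2.5, 2.33, 0.78, -2.31], None, None]
[[-0.71, 0.76, 1.11, 1.76, -0.76, 1.12, -2.42], [-0.77, 0.68, 1.11, 1.97, -0.94, 0.84, -2.25], [0.1, 0.38, -0.27, 2.13, 0.52, 0.26, 2.6], [0.67, 0.57, -1.1, 2.2, 1.49, 0.58, 1.68], [0.38, 0.4, -0.64, 2.32, 2.05, 0.32, 1.08], [0.22, 0.37, -0.44, 2.43, 2.62, 0.41, 0.49], [0.02, 0.36, -0.19, 2.54, 2.94, 0.6, 0.16], None, None]
0.3768086325681097
[-1.05282814  0.53436295  1.34182454]
0.5941398166417531 0.0 [-0.68742112  0.47686077 -0.98767327]
0.7627011172217834 [-0.52049087 -0.74506249  0.22201826] [-0.00450267  0.05288282 -0.00179771]
10.0833
```

The fingers shut on nothing, so I'll look before going on.

```bash
python3 - <<'E'
from h import *
print(manip.current_tcp_pos(),manip.current_ee_rot(),manip.current_width())
c=wrist(); save(c,'w2')
c=manip.capture('side'); save(c,'s2'); 
a=cv2.imread('pics/w2.png'); b=cv2.imread('pics/s2.png')[130:290,180:400]; t=cv2.imread('pics/t2.png')[170:330,120:340]
cv2.imwrite('pics/m2.png',np.vstack([cv2.resize(a,(400,300)),np.hstack([cv2.resize(b,(400,291))])]) if 0 else np.hstack([cv2.resize(a,(400,560)),np.vstack([cv2.resize(b,(385,280)),cv2.resize(t,(385,280))])]))
E
```

```text
[503.77263971 298.14870465  40.04481647] [ 6.59917979e-01  7.51337644e-01  6.22405358e-05 -2.99365089e-05] 0.006104537493477432
```

View pics/m2.png

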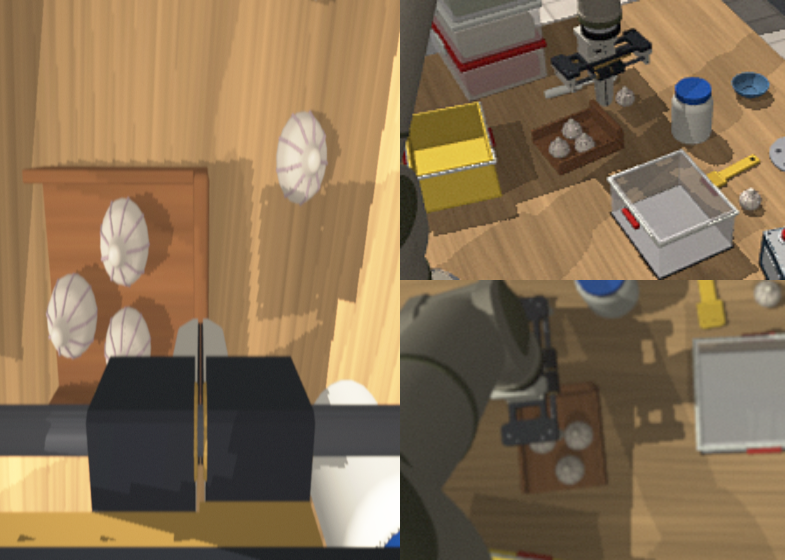

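```bash
python3 - <<'E'
from h import *
p=manip.current_tcp_pos()
manip.movel([p[0],p[1],200]); 
c=wrist(); save(c,'w3'); W=c['W']
for nm,(x0,x1,y0,y1,zl,zh) in {'board':(470,560,200,380,44,56),'boardwide':(440,620,180,420,44,120)}.items():
    m=(W[...,0]>x0)&(W[...,0]<x1)&(W[...,1]>y0)&(W[...,1]<y1)&(W[...,2]>zl)&(W[...,2]<zh)
    print(nm,m.sum(),cv2.minAreaRect(W[m][:,:2].astype(np.float32)),np.median(W[m],axis=0))
for g in garlic(c): print(g)
t=manip.capture('top');Wt=cloud(t)
m=(Wt[...,0]>485)&(Wt[...,0]<530)&(Wt[...,1]>220)&(Wt[...,1]<370)&(Wt[...,2]>44)&(Wt[...,2]<56)
print('topboard',m.sum(),cv2.minAreaRect(Wt[m][:,:2].astype(np.float32)))
print(manip.current_tcp_pos(),manip.current_width())
E
```

```text
board 1819 ((504.0551452636719, 297.5374755859375), (11.231193542480469, 120.52680206298828), 7.37260103225708) [503.3811114  302.13590999  49.14051026]
boardwide 1901 ((499.9692687988281, 322.41070556640625), (170.41015625, 102.3641586303711), 64.04635620117188) [503.06537584 299.68733388  49.09944935]
(0.57, array([441., 263.,  48.]), array([36., 36.]), [232, 208, 44, 41])
topboard 190 ((504.4927062988281, 295.22174072265625), (12.724772453308105, 115.78349304199219), 6.93552303314209)
[503.39846148 297.68530705 199.16015166] 0.005240610648300858
```

View pics/w3.png

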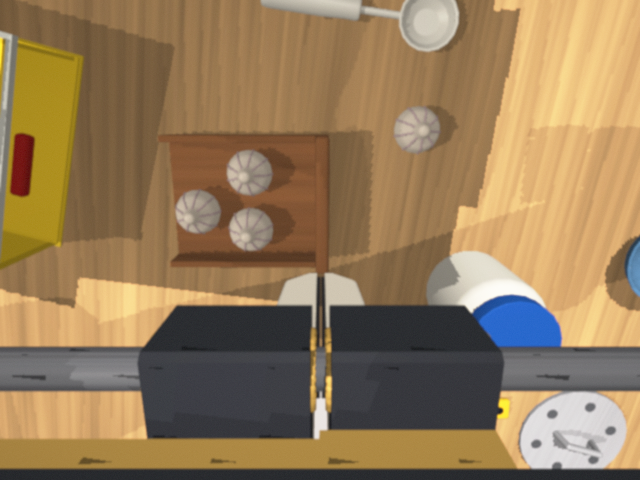

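The wrist view shows the tray unmoved, with the board at (322,135)-(322,272) and the finger tips at (320,272) on the board line. I'll descend again and log each stage.

```bash
python3 - <<'E'
from tray import *
c=wrist(); W=c['W']; print('tip z', [np.round(W[v,u]).tolist() for v,u in ((268,310),(280,305),(290,300),(268,330),(276,320),(290,340))])
manip.command_gripper(0.38); print(manip.current_width(),manip.current_grasp_force())
manip.movel([B[0],B[1],60]); 
manip.movel(P0,velocity=60); print(manip.current_tcp_pos(),manip.current_force(),manip.current_width())
c=wrist(); save(c,'a'); s=manip.capture('side'); save(s,'b')
manip.command_gripper(0.0); 
for i in range(3): print(manip.current_tcp_pos(),manip.current_width(),manip.current_grasp_force(),manip.current_force(),manip.current_clock()); manip.pause(0.3)
d=wrist(); save(d,'c')
a,b,d=[cv2.imread(f'pics/{n}.png') for n in 'abc']
cv2.imwrite('pics/m4.png',np.vstack([np.hstack([cv2.resize(a,(400,300)),cv2.resize(d,(400,300))]),cv2.resize(b[130:250,170:490],(800,300))]))
E
```

```text
tip z [[502.0, 223.0, -1.0], [495.0, 306.0, 245.0], [494.0, 306.0, 255.0], [522.0, 226.0, -0.0], [513.0, 216.0, -0.0], [509.0, 308.0, 255.0]]
0.37661670036906236 0.0
[504.07779718 298.02957307  13.13491722] [ 0.46973428  0.08171093 -0.26996894] 0.3815625748101054
[503.88900405 298.03182617  12.98588825] 0.009080112050869019 0.0 [-0.4894807   0.79439556  0.34362849] 15.2083
[503.90466948 298.04287912  12.98963747] 0.0032789849394693274 0.0 [-0.04470617  0.4125321   0.13798743] 15.5083
[503.91449526 298.0526488   12.98795533] 0.004005877674765388 0.0 [-0.61395644  0.48988399  0.3783487 ] 15.8083
```

View pics/m4.png

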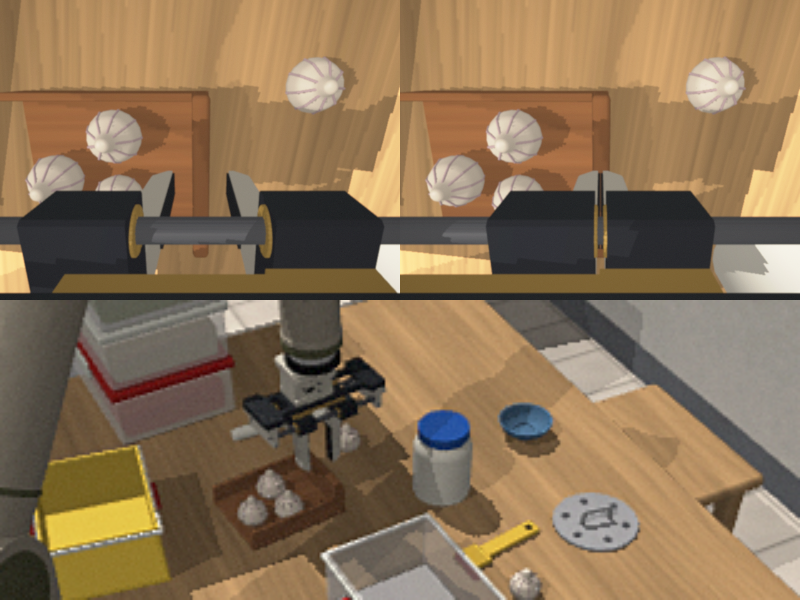

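The fingers close above the board even though the TCP reads 13, so the real tips seem to sit about 40 mm behind the reported TCP. I'll measure the tip offset from depth with the side and wrist cameras.

```bash
python3 - <<'E'
from tray import *
manip.movel([B[0],B[1],200])
manip.command_gripper(0.38)
p=np.array(manip.current_tcp_pos());Rt=R.from_quat(manip.current_ee_rot())
c=wrist(); L=Rt.inv().apply((c['W'].reshape(-1,3)-p))
L=L[np.isfinite(L[:,0])]
f=L[(np.abs(L[:,1])<40)&(np.abs(L[:,0])<30)&(L[:,2]<40)&(L[:,2]>-120)]
print('wrist n',len(f),'z pct',np.percentile(f[:,2],[50,90,99,100]))
t=f[f[:,2]>np.percentile(f[:,2],99)-8]; print('tip y',np.percentile(t[:,1],[0,10,50,90,100]),'x',np.percentile(t[:,0],[0,50,100]))
s=manip.capture('side'); L=Rt.inv().apply((cloud(s).reshape(-1,3)-p)); L=L[np.isfinite(L[:,0])]
f=L[(np.abs(L[:,1])<50)&(np.abs(L[:,0])<30)&(L[:,2]<60)&(L[:,2]>-120)]
print('side n',len(f),'z',np.percentile(f[:,2],[50,90,99,100])); t=f[f[:,2]>f[:,2].max()-12]; print(np.round(t[:12]))
E
```

```text
wrist n 7845 z pct [-75.97551211 -48.85129682 -38.84614752 -35.98885992]
tip y [-32.78418993 -26.08965054 -18.36069664  24.23629485  30.73282777] x [-7.71604534  8.78462302  9.6460736 ]
side n 252 z [-80.11238648 -49.94380632 -41.06328733 -38.05347154]
[[  9.  20. -47.]
 [  3.  16. -47.]
 [  1.  19. -47.]
 [ -7.  29. -48.]
 [  5.  17. -42.]
 [ -1.  17. -45.]
 [ -4.  20. -45.]
 [ -9.  21. -48.]
 [-11.  23. -48.]
 [ -5.  30. -42.]
 [ -0.  18. -40.]
 [ -6.  18. -43.]]
```

Both cameras put the real tips about 37 mm behind the reported TCP, which also explains why nothing touched at z = 13. I'll correct for it by commanding the tip and regrip.

```bash
cat >> h.py <<'E'
D=37.0
def tcp(tip,q): return (np.array(tip,float)+D*R.from_quat(q).apply([0,0,1])).tolist()
def best(p,yaw):   # p: wanted real fingertip position
    c=[]
    for y in (yaw,yaw+np.pi):
        q=down(y); j=manip.inverse_kinematics(tcp(p,q),q)
        if j is not None: c.append((abs(j[6]),y,q))
    if not c: raise RuntimeError(f'unreach {p}')
    return min(c,key=lambda a:a[0])[2]
def go(p,q): manip.goto(tcp(p,q),q)
def ml(p,q,v=150): manip.movel(tcp(p,q),q,velocity=v)
def tip(): q=manip.current_ee_rot(); return np.array(manip.current_tcp_pos())-D*R.from_quat(q).apply([0,0,1])
E
python3 - <<'E'
from tray import *
q0=down(np.radians(97.4))
ok=lambda p,q: manip.inverse_kinematics(tcp(p,q),q)
for yo in (0,-30,30,60,-60,90,-90):
    r=[]
    for th in (0,24,36,48,54,60,66):
        j=ok(*pose(q0,mouth(25,100),th,BY+np.pi+np.radians(yo))); r.append(None if j is None else np.round(j,1).tolist())
    print(yo,[x if x is None else 1 for x in r], r[0],r[3],r[4])
ml([*B,60],q0); ml([*B,14],q0,50); print(manip.current_tcp_pos(),manip.current_force())
manip.command_gripper(0.0); print(manip.current_width()*93,manip.current_grasp_force(),manip.current_force())
E
```

```text
0 [1, 1, 1, 1, None, None, None] [-0.3, 0.7, 0.3, 1.8, -0.3, 0.7, 0.3] [0.4, 0.5, -0.7, 2.5, 2.6, 0.7, -2.6] None
-30 [1, 1, 1, 1, 1, None, None] [-0.3, 0.7, 0.4, 1.9, -0.4, 0.7, -0.0] [0.4, 0.7, -1.1, 2.4, 1.9, 1.2, -2.5] [0.4, 0.8, -1.2, 2.5, 1.9, 1.5, -2.6]
30 [1, 1, 1, 1, 1, 1, None] [-0.3, 0.6, 0.2, 1.9, -0.2, 0.6, 0.6] [0.8, 0.7, -1.1, 2.4, 2.8, 0.3, -2.1] [0.9, 0.7, -1.1, 2.4, 3.1, 0.5, -2.3]
60 [1, 1, 1, 1, 1, 1, None] [-0.3, 0.6, 0.1, 2.0, -0.1, 0.6, 0.9] [0.9, 0.8, -1.1, 2.2, -0.5, 0.2, 1.6] [1.0, 0.9, -1.2, 2.2, -0.6, 0.2, 1.8]
-60 [1, 1, 1, 1, None, None, None] [-0.2, 0.7, 0.5, 2.0, -0.5, 0.6, -0.4] [-1.0, 0.7, 1.0, 2.4, 1.4, 0.2, -2.6] None
90 [1, 1, 1, 1, 1, 1, 1] [-0.3, 0.5, -0.1, 2.1, 0.1, 0.5, 1.2] [0.7, 0.7, -0.8, 2.1, -0.6, 0.8, 2.1] [0.8, 0.8, -0.9, 2.0, -0.5, 0.8, 2.1]
-90 [1, 1, 1, 1, 1, 1, 1] [-0.2, 0.6, 0.5, 2.1, -0.6, 0.6, -0.8] [-1.0, 0.8, 1.1, 2.2, 0.3, 0.6, -1.9] [-1.1, 0.9, 1.1, 2.2, 0.3, 0.6, -1.9]
[504.07018378 298.11091534 -22.7865341 ] [ 0.1456674  -0.71299945 -0.67535743]
11.808516077414847 29.99989539384842 [-0.13379638 -0.05213221  1.35324253]
```

The board is gripped at 11.8 mm with 30 N. I'll lift, carry it level and pour along the box's long axis, checking joint continuity at each step.

```bash
sed -i 's/^TZ=.*//; s/TZ=13.0/TZ=14.0/' tray.py; cat > pour.py <<'E'
from tray import *
import sys
Y=BY+np.pi+np.pi/2; u=np.array([np.cos(Y),np.sin(Y)])
def step(q0,z,th,v,back=35):
    m=[*(BOX-back*u),z]; p,q=pose(q0,m,th,Y)
    j=manip.inverse_kinematics(tcp(p,q),q); j0=np.array(manip.current_joint_positions())
    dj=None if j is None else np.abs(np.array(j)-j0).max()
    print(z,th,dj,None if j is None else np.round(j,2))
    if j is None or dj>1.9: raise SystemExit('stop')
    manip.movel(tcp(p,q),q.tolist(),velocity=v)
E
python3 - <<'E'
from pour import *
q0=down(np.radians(97.4))
ml([*B,40],q0,40); print(manip.current_width()*93,manip.current_force(),manip.current_torque())
ml([*B,220],q0,100)
c=manip.capture('side'); save(c,'s5')
step(q0,200,0,90); print(tip(),manip.current_width()*93,manip.current_clock())
step(q0,150,12,50); step(q0,115,22,40)
c2=manip.capture('top'); c3=manip.capture('side'); save(c2,'t6'); save(c3,'s6')
cv2.imwrite('pics/m6.png',np.hstack([cv2.resize(cv2.imread('pics/s5.png')[60:300,120:440],(400,300)),cv2.resize(cv2.imread('pics/s6.png')[100:340,200:520],(400,300))]))
E
```

```text
11.997687169260871 [ 1.05306385  0.19949815 -2.48345495] [-0.02600428 -0.10635684  0.0108595 ]
200 0 1.4185487698410972 [-0.41  0.37 -0.05  2.08  0.03  0.7   1.15]
[488.11165014 173.46893773 208.02233578] 11.845828381162715 25.775
150 12 0.32276711660667545 [-0.16  0.4  -0.2   2.13 -0.23  0.58  1.48]
115 22 0.289389015363656 [ 0.11  0.45 -0.39  2.16 -0.43  0.53  1.76]
```

View pics/m6.png

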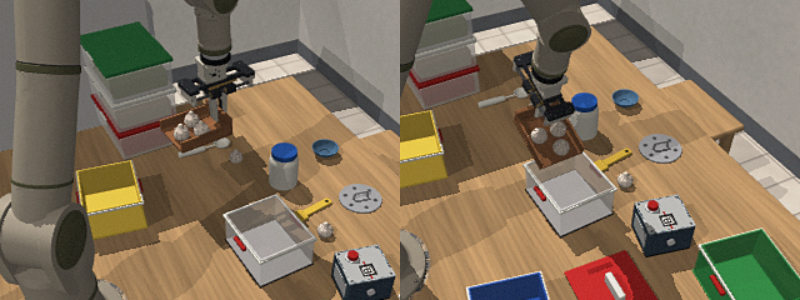

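The tray is level on the left and tilted with its mouth over the box on the right, with the bulbs still on it. Continuing the tip slowly.

```bash
python3 - <<'E'
from pour import *
q0=down(np.radians(97.4))
for z,th in ((112,28),(110,34),(108,39),(107,44),(106,49),(106,54),(106,60)):
    step(q0,z,th,25); manip.pause(0.4)
    if th==39: save(manip.capture('side'),'s7')
manip.pause(1); save(manip.capture('side'),'s8'); print(manip.current_width()*93,manip.current_force(),manip.current_clock())
cv2.imwrite('pics/m8.png',np.hstack([cv2.resize(cv2.imread(f'pics/{n}.png')[130:330,230:450],(400,364)) for n in ('s7','s8')]))
E
```

```text
112 28 0.15469863635248599 [ 0.26  0.48 -0.5   2.16 -0.52  0.56  1.89]
110 34 0.1341418127504555 [ 0.39  0.51 -0.58  2.15 -0.59  0.6   2.01]
108 39 0.09775068581105173 [ 0.49  0.54 -0.64  2.14 -0.64  0.64  2.1 ]
107 44 0.08532862835137556 [ 0.58  0.58 -0.68  2.13 -0.69  0.69  2.18]
106 49 0.07395371686314 [ 0.65  0.63 -0.71  2.12 -0.72  0.74  2.24]
106 54 0.06404730968145911 [ 0.71  0.67 -0.74  2.11 -0.74  0.79  2.3 ]
106 60 0.0652049953363586 [ 0.78  0.73 -0.77  2.09 -0.76  0.86  2.35]
11.754495594799788 [ 0.20594636  0.19507637 -1.61655297] 35.3917
```

View pics/m8.png

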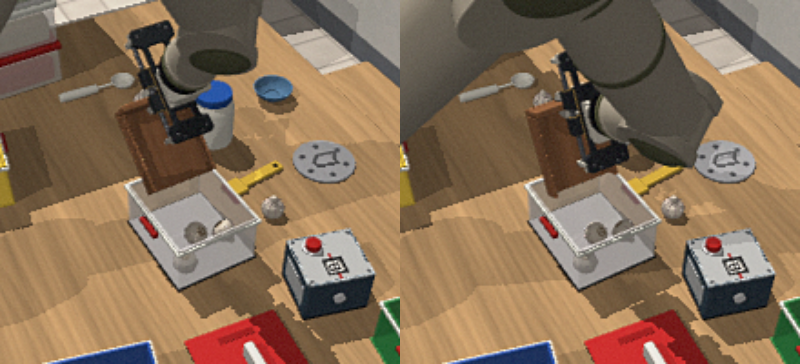

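All three bulbs are in the box at about (190,240) in the crop and the tray is empty. I'm returning it and checking the strays on the way.

```bash
python3 - <<'E'
from pour import *
q0=down(np.radians(97.4))
for z,th in ((125,40),(150,20),(200,0)): step(q0,z,th,70)
p,_=pose(q0,[*(BOX-35*u),200],0,Y)
ml([*B,220],q0,90)
c=manip.capture('side'); c['W']=cloud(c); print([g for g in garlic(c,.15)])
ml([*B,40],q0,100); ml([*B,18],q0,30); print(manip.current_force())
ml([*B,14],q0,10); print(manip.current_force(), tip())
manip.command_gripper(0.38); manip.pause(.2); ml([*B,75],q0,60); print(manip.current_clock())
ml([*B,200],q0)
P=[480,200,300]; q=best(P,np.radians(97.4)); go(P,q)
c=wrist(); save(c,'w9'); W=c['W']; print(garlic(c,.15))
m=(W[...,0]>470)&(W[...,0]<540)&(W[...,1]>220)&(W[...,1]<370)&(W[...,2]>40)&(W[...,2]<60)
print('board',cv2.minAreaRect(W[m][:,:2].astype(np.float32)),np.percentile(W[m][:,2],[10,50,90]))
c=manip.capture('top'); save(c,'t9'); c['W']=cloud(c); print(garlic(c,.15))
a=cv2.imread('pics/w9.png'); b=cv2.imread('pics/t9.png')[100:340,120:540]
cv2.imwrite('pics/m9.png',np.vstack([cv2.resize(a,(440,330)),cv2.resize(b,(440,251))]))
E
```

```text
125 40 0.2641983841896195 [ 0.51  0.52 -0.65  2.13 -0.65  0.69  2.09]
150 20 0.4486013668017994 [ 0.09  0.4  -0.39  2.13 -0.35  0.6   1.65]
200 0 0.5139085466246327 [-0.39  0.37 -0.08  2.08  0.04  0.7   1.13]
[]
[ 0.26144515  0.79872445 -1.09652562]
[-0.74557949  0.1969596   2.7203618 ] [503.92210776 298.12902098  14.1752776 ]
44.6
[(0.58, array([552., -37.,  43.]), array([32., 22.]), [342, 391, 27, 14])]
board ((503.0788269042969, 297.363037109375), (12.289663314819336, 121.04450988769531), 7.495669841766357) [47.3160869  49.09757279 50.32886994]
[(0.57, array([553., -32.,  43.]), array([26., 37.]), [329, 212, 17, 10])]
```

View pics/m9.png

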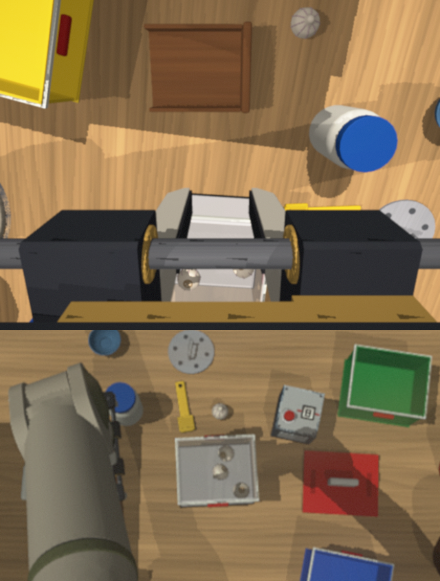

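The wrist view shows the empty tray flat on the stool with a stray above it at (444,33). The top view shows three bulbs in the box, mostly in its right half. The other stray is at about (222,410) in the crop. I'll go for the left stray first.

```bash
cat >> h.py <<'E'
def blob(W,seed,r=32):
    m=(np.hypot(W[...,0]-seed[0],W[...,1]-seed[1])<r)&(W[...,2]>9)&(W[...,2]<60)
    P=W[m]
    if len(P)<20: return None
    zt=np.percentile(P[:,2],99.5); top=np.median(P[P[:,2]>zt-2.5],axis=0)
    r=cv2.minAreaRect(P[:,:2].astype(np.float32))
    return np.round(top,1),np.round(r[0],1),np.round(r[1],1),len(P)
def drop(lx,ly,z=70):
    BY=np.radians(3.5); p=np.array([499.,-5.5])+R.from_euler('z',BY).as_matrix()[:2,:2]@[lx,ly]
    t=tip(); q=manip.current_ee_rot(); ml([t[0],t[1],190],q)
    qd=best([*p,z],BY+np.pi/2); go([*p,190],qd); print('held',manip.current_width()*93)
    ml([*p,z],qd,120); manip.command_gripper(0.62); ml([*p,190],qd,200)
E
python3 - <<'E'
from h import *
c=wrist(); W=c['W']; s=W[33,444]; print(s)
b=blob(W,s); print(b)
P=[b[0][0],b[0][1]-10,200]; q=best(P,np.radians(97)); go(P,q); manip.command_gripper(0.8)
c=wrist(); save(c,'w10'); print(garlic(c,.15)); b2=blob(c['W'],b[0]); print(b2, blob(c['W'],b2[0],26))
c=manip.capture('top'); W=cloud(c); print('stray1',blob(W,[660,-16]))
E
```

```text
[574.48902088 368.15629542  34.43891243]
(array([579.8, 373. ,  42.5]), array([578.9, 372.4]), array([38.1, 42.3]), 1533)
[]
(array([580.4, 373.5,  42.2]), array([579.9, 373.9]), array([41.6, 41.2]), 1812) (array([580.4, 373.5,  42.2]), array([579.9, 373.9]), array([41.6, 41.2]), 1812)
stray1 (array([660.9, -15.1,  40.4]), array([659.8, -13.9]), array([39. , 37.1]), 190)
```

```bash
python3 - <<'E'
from h import *
q=manip.current_ee_rot()
ml([580.3,373.6,70],q); ml([580.3,373.6,4],q,80); print(manip.current_force())
manip.command_gripper(0.0); print(manip.current_width()*93,manip.current_grasp_force())
drop(0,45); print(manip.current_clock())
P=[650,-15,220]; q=best(P,np.radians(97)); go(P,q); manip.command_gripper(0.8)
c=wrist(); save(c,'w11'); print(garlic(c,.15)); print(blob(c['W'],[660,-15]))
E
```

```text
[ 0.03967631 -0.21141771  0.45183207]
40.55289547198775 30.000377627438866
held 40.82891975643154
56.0417
[(0.77, array([544., -31.,  43.]), array([28., 38.]), [185, 188, 27, 43])]
(array([661.1, -14.9,  42.4]), array([661.1, -14.5]), array([41.9, 41.6]), 1596)
```

View pics/w11.png

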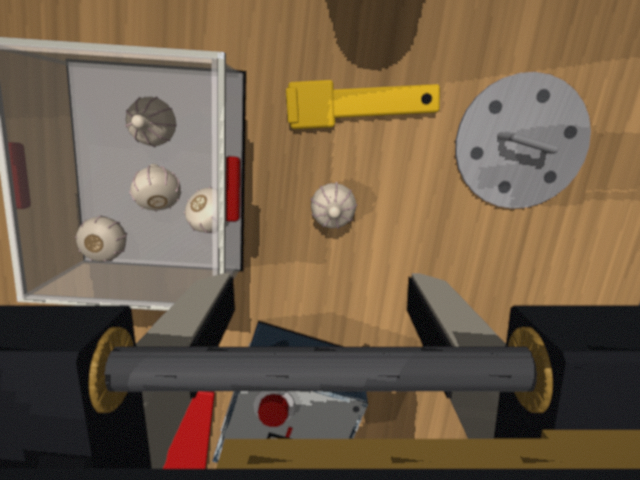

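The box holds four bulbs and the last stray is at pixel (333,205), world (661,-15). I'll grip it along y so the gripper body clears the box rim.

```bash
sed -i 's/def drop(lx,ly,z=70)/def drop(lx,ly,z=70,dy=np.pi\/2)/; s/BY+np.pi\/2); go/BY+dy); go/' h.py; python3 - <<'E'
from h import *
p=[661.1,-14.7]; q=best([*p,4],0.0)
go([*p,160],q); ml([*p,60],q); ml([*p,4],q,80); print(manip.current_force())
manip.command_gripper(0.0); print(manip.current_width()*93,manip.current_grasp_force())
drop(-40,20,dy=0.0); print(manip.current_clock())
P=[560,-230,330]; q=best(P,np.radians(97)); go(P,q); manip.command_gripper(0.6)
c=wrist(); save(c,'w12'); print(garlic(c,.15)); W=c['W']
def rect(x0,x1,y0,y1,zl,zh):
    m=(W[...,0]>x0)&(W[...,0]<x1)&(W[...,1]>y0)&(W[...,1]<y1)&(W[...,2]>zl)&(W[...,2]<zh); P=W[m]
    return len(P),cv2.minAreaRect(P[:,:2].astype(np.float32)),np.median(P[:,2])
print('button',rect(600,660,-205,-150,92,110)); print('counter',rect(560,730,-290,-110,78,90))
print('box',rect(400,600,-140,120,88,105))
t=manip.capture('top'); save(t,'t12'); W=cloud(t); print('bar',rect(350,570,-420,-170,28,55)); print('box',rect(400,600,-140,120,85,105))
a=cv2.imread('pics/w12.png'); b=cv2.imread('pics/t12.png')[60:420,120:540]
cv2.imwrite('pics/m12.png',np.hstack([cv2.resize(a,(420,420)),cv2.resize(b,(380,420))]))
E
```

```text
[-0.3415745  -0.00184195 -0.26587031]
40.78993899266368 30.000722967088223
held 40.37498934878891
66.3917
[(0.8, array([551., -44.,  41.]), array([38., 17.]), [316, 1, 39, 19])]
button (585, ((629.3876342773438, -177.09278869628906), (25.189085006713867, 24.383895874023438), 6.630216598510742), np.float64(97.76506076589317))
counter (10543, ((644.3965454101562, -204.9979248046875), (100.40654754638672, 110.43394470214844), 78.26567077636719), np.float64(84.03402836468285))
box (2537, ((502.62750244140625, -79.27297973632812), (158.7554473876953, 45.18590545654297), 4.916397571563721), np.float64(92.44427183954531))
bar (190, ((480.85382080078125, -317.04925537109375), (69.3170394897461, 16.583175659179688), 87.0391616821289), np.float64(41.59023277352958))
box (892, ((499.296875, -5.2050628662109375), (158.90792846679688, 188.44357299804688), 3.30316424369812), np.float64(92.05546094216561))
```

View pics/m12.png

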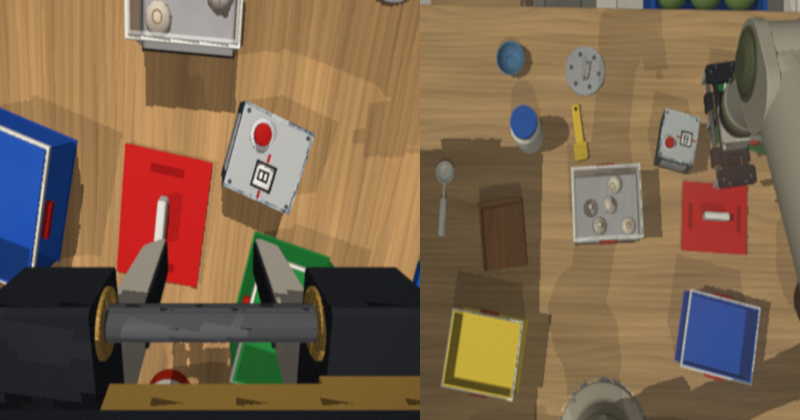

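There are five bulbs in the box, the tray is flat, and the lid has been knocked to about (481,-317). Next are close views of the drum and the lid.

```bash
python3 - <<'E'
from h import *
P=[640,-275,240]; q=best(P,np.radians(97)); go(P,q)
c=wrist(); save(c,'w13'); W=c['W']
d=np.nanargmin(np.hypot(W[...,0]-640,W[...,1]+224)+10*(np.abs(W[...,2]-84)>8)); v,u=np.unravel_index(d,W.shape[:2]); print(v,u)
f=cv2.imread('pics/w13.png'); v=int(np.clip(v,60,420));u=int(np.clip(u,60,580))
a=cv2.rotate(cv2.resize(f[v-60:v+60,u-60:u+60],(400,400),interpolation=cv2.INTER_CUBIC),cv2.ROTATE_90_COUNTERCLOCKWISE)
P=[481,-365,200]; q=best(P,np.radians(90)); go(P,q)
c=wrist(); save(c,'w14'); W=c['W']
def rect(x0,x1,y0,y1,zl,zh):
    m=(W[...,0]>x0)&(W[...,0]<x1)&(W[...,1]>y0)&(W[...,1]<y1)&(W[...,2]>zl)&(W[...,2]<zh); P=W[m]
    return len(P),cv2.minAreaRect(P[:,:2].astype(np.float32)),np.median(P[:,2])
print('bar',rect(400,560,-420,-240,38,55)); print('lid',rect(370,590,-440,-200,8,16))
b=cv2.resize(cv2.imread('pics/w14.png'),(400,400))
cv2.imwrite('pics/m14.png',np.hstack([a,b])); print(manip.current_clock())
E
```

```text
152 330
bar (1817, ((480.4459228515625, -319.6513977050781), (70.03359985351562, 15.961265563964844), 87.5133056640625), np.float64(43.04541226839564))
lid (40235, ((494.47930908203125, -305.54962158203125), (217.2887725830078, 185.0229949951172), 87.52320861816406), np.float64(11.52347616472673))
69.4083
```

View pics/m14.png

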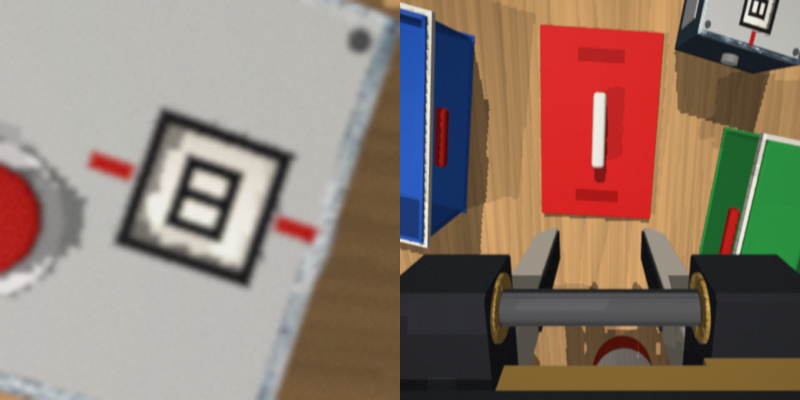

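The numeral reads a square-style 8, so 7 presses get to 5. The lid bar is at (480,-319) with yaw −2.5°. I'll take one close look at the box rim, then place the lid.

```bash
python3 - <<'E'
from h import *
P=[500,-120,330]; q=best(P,np.radians(93)); go(P,q)
c=wrist(); W=c['W']
m=(W[...,0]>400)&(W[...,0]<600)&(W[...,1]>-125)&(W[...,1]<110)&(W[...,2]>90)&(W[...,2]<102); Q=W[m]
r=cv2.minAreaRect(Q[:,:2].astype(np.float32)); print('box',len(Q),r,np.median(Q[:,2]))
L=[480.5,-318.8]; q=best([*L,15],np.radians(87.5)); go([*L,120],q); manip.command_gripper(.6)
ml([*L,60],q); ml([*L,15.5],q,50); print(manip.current_force())
manip.command_gripper(0.0); print(manip.current_width()*93,manip.current_grasp_force())
ml([*L,230],q,120); print(manip.current_width()*93,manip.current_force(),manip.current_torque())
print(manip.current_clock())
E
```

```text
box 4060 ((499.5448913574219, -23.01305389404297), (158.34393310546875, 153.77159118652344), 3.556804895401001) 92.91452570664276
[ 0.02382382 -0.32558671  0.94325141]
15.800627042728312 30.00018149614334
15.837384644940888 [-0.4814851   0.71056074 -1.90411432] [-0.07570382  0.05265493 -0.00926014]
76.1
```

```bash
python3 - <<'E'
from h import *
q=manip.current_ee_rot(); q2=(R.from_euler('z',np.radians(5.95))*R.from_quat(q)).as_quat().tolist()
C=[499.3,-5.5]
ml([*C,230],q2,120); ml([*C,120],q2,80)
for z in np.arange(118,98,-1.5):
    ml([*C,z],q2,15); f=manip.current_force(); print(round(z,1),np.round(f,1))
    if f[2]>4: break
manip.pause(.3); print(tip(),manip.current_clock())
E
```

```text
118.0 [-0.4  0.6 -1.8]
116.5 [-0.9  0.4 -1.3]
115.0 [ 0.3 -0.5 -1.6]
113.5 [-0.2  0.1 -1.9]
112.0 [ 0.4  0.2 -1.5]
110.5 [ 0.7 -0.8 -0.8]
109.0 [ 0.1 -0.  -1. ]
107.5 [ 0.3  0.6 -1.6]
106.0 [-0.1  0.2 -2.2]
104.5 [-0.1 -0.2 -1.4]
103.0 [-5.  -1.  19.4]
[499.44132947  -5.46194418 104.2294633 ] 83.475
```

Contact came at tip z ≈ 104, the height expected for a seated lid. Releasing and checking.

```bash
python3 - <<'E'
from h import *
q=manip.current_ee_rot(); t=tip()
ml([t[0],t[1],104.5],q,10); manip.command_gripper(.5); ml([t[0],t[1],200],q,100)
P=[500,-130,330]; go(P,q); c=wrist(); save(c,'w16'); W=c['W']
def rect(W,zl,zh):
    m=(W[...,0]>390)&(W[...,0]<610)&(W[...,1]>-125)&(W[...,1]<120)&(W[...,2]>zl)&(W[...,2]<zh); P=W[m]
    A=np.c_[P[:,:2],np.ones(len(P))]; n=np.linalg.lstsq(A,P[:,2],rcond=None)[0]
    return len(P),cv2.minAreaRect(P[:,:2].astype(np.float32)),np.median(P[:,2]),n[:2]
print('bar',rect(W,124,142)); print('panel',rect(W,93,110))
t=manip.capture('top'); W=cloud(t); print('bar',rect(W,124,142)); print('panel',rect(W,93,110)); print(manip.current_clock())
E
```

```text
bar (1788, ((498.4797058105469, -5.8655548095703125), (15.916693687438965, 70.05182647705078), 3.5891342163085938), np.float64(132.0648911952571), array([0.03469311, 0.00497576]))
panel (27650, ((499.9065856933594, -28.209266662597656), (158.46238708496094, 143.99911499023438), 3.646939516067505), np.float64(100.54262819444014), array([ 7.54169297e-04, -5.78835258e-05]))
bar (202, ((498.8610534667969, -5.183441162109375), (16.43817901611328, 69.53028869628906), 3.9884450435638428), np.float64(130.84753323555503), array([0.02827869, 0.00980913]))
panel (4694, ((499.13592529296875, -5.204017639160156), (158.65731811523438, 188.27206420898438), 3.4843132495880127), np.float64(100.01351288914714), array([0.0005268 , 0.00043407]))
86.4333
```

View pics/w16.png

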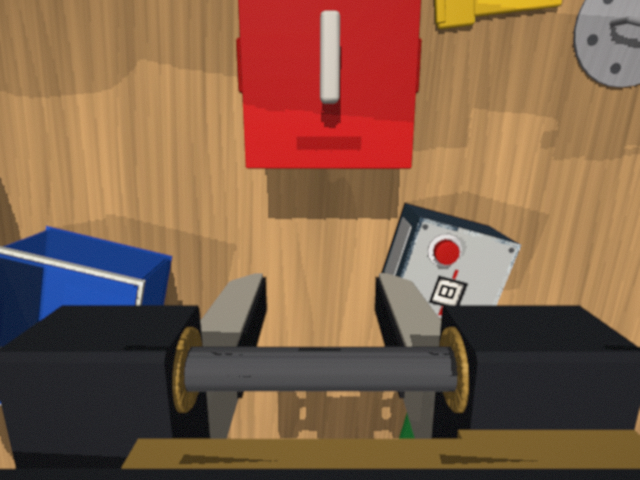

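The lid is seated: centred, flat and with yaw matching the box. Now the button at (629.4,-177.1), starting with one careful press.

```bash
python3 - <<'E'
from h import *
p=[629.4,-177.2]; q=best([*p,95],np.radians(93)); manip.command_gripper(0.0)
go([*p,150],q); ml([*p,103],q,80); print(manip.current_force())
for z in np.arange(101,86.4,-1):
    ml([*p,z],q,20); f=manip.current_force()[2]; print(round(z,1),round(f,1),end='; ')
    if f>7: break
ml([*p,106],q,40); manip.pause(.5)
ml([*p,170],q); P=[640,-275,240]; q=best(P,np.radians(97)); go(P,q)
c=wrist(); save(c,'w17'); f=cv2.imread('pics/w17.png')
v,u=152,330
cv2.imwrite('pics/m17.png',cv2.rotate(cv2.resize(f[v-60:v+60,u-60:u+60],(300,300),interpolation=cv2.INTER_CUBIC),cv2.ROTATE_90_COUNTERCLOCKWISE)); print(manip.current_clock())
E
```

```text
[0.12437229 0.34012781 0.58244718]
101.0 -0.0; 100.0 0.2; 99.0 1.3; 98.0 0.3; 97.0 2.0; 96.0 2.0; 95.0 3.0; 94.0 2.5; 93.0 1.2; 92.0 2.6; 91.0 2.3; 90.0 2.9; 89.0 2.5; 88.0 6.9; 87.0 14.3; 94.9917
```

View pics/m17.png

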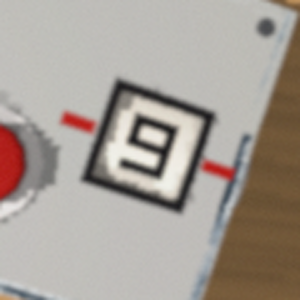

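The drum now reads 9, so one press is one step. Six more presses are needed (0, 1, 2, 3, 4, 5).

```bash
python3 - <<'E'
from h import *
p=[629.4,-177.2]; q=best([*p,95],np.radians(93)); go([*p,150],q)
for i in range(6):
    ml([*p,106],q,60); manip.pause(.3); ml([*p,87.7],q,30); manip.pause(.15); print(round(manip.current_force()[2],1),end=' ')
ml([*p,106],q,50); manip.pause(.3); ml([*p,170],q); P=[640,-275,240]; q=best(P,np.radians(97)); go(P,q)
c=wrist(); save(c,'w18'); f=cv2.imread('pics/w18.png'); v,u=152,330
a=cv2.rotate(cv2.resize(f[v-60:v+60,u-60:u+60],(400,400),interpolation=cv2.INTER_CUBIC),cv2.ROTATE_90_COUNTERCLOCKWISE)
t=manip.capture('top'); save(t,'t18'); b=cv2.resize(cv2.imread('pics/t18.png')[60:420,120:540],(400,400))
cv2.imwrite('pics/m18.png',np.hstack([a,b])); print(manip.current_clock())
E
```

```text
9.6 9.8 10.0 10.1 9.2 9.3 108.05
```

View pics/m18.png

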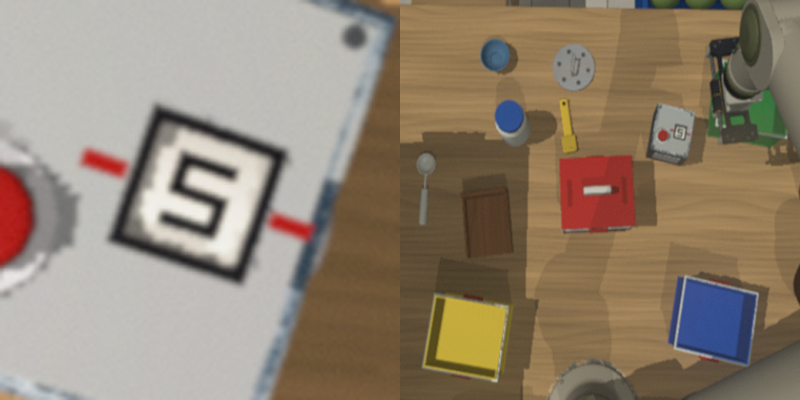

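The drum reads 5, the lid is seated, the tray is flat and empty, and no bulb is left on the stool. Handing in.

```bash
python3 -c "
from cell import manip
print(manip.finish_job())"
```

```text
the job is handed in; nothing more can be done
None
```

The job is handed in, though the hand-in returned no verdict: all 5 bulbs are in the box, the red lid is seated, the empty tray is flat on the stool, the counter shows 5, and the salt jar, spoon and opener were not touched.

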